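Cover the cleaned bell in its pot before grinding

ROBOT

A 6-joint arm with a two-finger parallel gripper is mounted at the origin on the work surface. World frame = base frame: x ahead of the robot, y to its left, z up, the work surface at z = 0. Lengths are in m, angles in rad, forces in N, time in s.
With the tool pointing down it reaches from about 0.25 to 0.775 m from the base axis. Payload 4 kg.
Tool frame: the origin (TCP) lies between the finger pads; the fingertips stand 25 mm ahead of it and the grasp point (between the pads) lies 6 mm ahead of it (robot.tip_reach is the z of the fingertips in the tool frame, in m); z points along the fingers, y is the line along which they close (so a half turn about z gives the same grasp; the last joint's range is limited). The gripper opens to 94 mm and grips with 3 to 60 N. Pads are 16 mm wide; open, the fingers measure 119 mm over their backs; the gripper's body (75 mm by 177 mm) begins 78 mm behind the grasp point.
Start: joints at [-1.292, 0.087, 1.371, -0, 1.684, -0.103], TCP at [0.205, -0.51, 0.231] pointing down, gripper open.
Joint ranges: [-3.1, 3.1], [-0.76, 2.03], [0.27, 2.55], [-1.08, 4.22], [0.17, 2.65], [-2.57, 2.57]. Speed limits (rad/s): [2.79, 2.79, 3.14, 3.14, 3.14, 3.14].

INTERFACE

Orientations are given as [roll, pitch, yaw] about the fixed x, y, z axes, in that order (R = Rz(yaw) Ry(pitch) Rx(roll)).
In Python, from bench import robot gives the robot as it stands. The module is installed in compiled form; this text tells all that it offers.
- The arm moves only by the shell command python3 -m handwheel 'ROWS'. ROWS is JSON, a list of rows, each a list of 3 entries, a list of its own where there are three numbers: the turn, a rotation vector about the world's x, y, z in units of 90 degrees (1.0 is 90 degrees), then the shift along the world's x, y, z in units of 0.05 m (1.0 is 0.05 m), then the closure, from 0 (fully open) to 1 (shut). A call has 1 to 5 rows; each row shifts and turns the commanded pose from where the row before left it; what a row does not reach is not made up. A row lasts 1/10 s, in which the tool goes at most 50 mm and 8.59 degrees, less where a joint would pass 70% of its speed; a pose out of reach is approached as far as the arm can. A call with a number of a shift or a turn outside -1 to 1 is refused whole. A call with a gripper value outside its range is refused whole. The fingers move at their own pace and stop on an object; the grip force is fixed at half the most. Time passes only in rows, so rows that do not move let the fingers close. It gives the time, the measured TCP pose, the force, the opening and the grip force at its end, in the units of the state.
- robot.get_obs(): the state, without advancing time (a new reading comes with each control period).
- robot.snapshot(name): name is "scene" or "top" or "wrist"; returns (picture, depth): 480x640x3 uint8, red, green, blue; 480x640 float32, m along the optical axis (not along the pixel's ray), 0 where there is no reading.
- robot.calibration(name): a dict with "mtx" (3x3 intrinsics, pixels), "D" ([k1, k2, p1, p2, k3] as OpenCV has them; the pictures are not rectified), "extrinsics" (4x4, takes a point from camera to world coordinates); the wrist camera has in their place "hand_eye" (4x4, takes a point from camera to tool coordinates, whose origin is the TCP and whose axes are the flange's). Camera axes: x right, y down, z forward; pixel columns grow to the right and rows downward; lengths in m; the calibration is good to about 2 mm. A picture is of the moment at which its call begins: read the wrist's pose just before it. calibration takes no time and is no camera call.
- robot.close_job(): hands the job in; it is judged then, once.
Trained networks look in the newest picture that a camera, given by its name, has taken for a name from the list of things; names that differ only in an ending like _2 or _b are one class to them, and where a whole thing is asked for, a point or a joint stands for the part that bears it (a point fixed in the world has none). Each returns a list of dicts, best first, with "p" (0 to 1); they miss things now and then, are a little off and sometimes report something else, mostly with a low value. They report only what shows in the picture. A call takes as long as a camera call. They do not tell look-alikes from the thing itself.
- robot.boxes_of(query, camera): "bbox" ([left, top, right, bottom] in pixels, round what is visible of it).
The state is a dict: "time": time; "joint_positions": joint angles; "qvel": joint speeds; "joint_torque": joint torques, N m; "tool_pos": TCP position; "ee_rot": TCP orientation; "wrist_force": force on the tool from outside, world axes, zero at the start; "wrist_torque": the same for the moment, N m; "width": finger opening in m; "finger_force": force on a finger pad.
Only numpy, scipy, OpenCV 4.12 (cv2) and the standard library are available. Lean on these libraries where they do the work, as an engineer would, in place of code of your own. Each camera call takes 0.05 s, during which the arm holds its last target. There are 200 camera calls.

TASK

The grinder is about to be used and its grit must stay off the cleaned typewriter bell: lower the brass bell gently into the aluminium pot so that it stands dome up on the pot's floor, then set the steel lid gently on the pot's rim, seated home and level all round. Leave the pot standing where it is, and do not disturb the oil can, margin stop, pliers, platen roller or the grinder's crank.

Things in the scene. Friction and masses are not known exactly. Their poses are not given: they have to be found in the camera images.
- pot: Open aluminium pot with straight sides and a flat out-turned rim, 78 mm high, standing loose on the bench (0.55 kg). Origin: centre of its underside; z up along its axis. Rim: top face at z 78, outer diameter 174, mouth (inside) diameter 149. Inside diameter 150, wall 3, inner floor at z 4 (so 74 deep).
- lid: Round steel lid of the pot (0.16 kg; sizes in mm), lying knob up. Origin: centre of underside; z up. Plug 142 dia, 9 deep (foot chamfered to 134) enters the pot's mouth with 3.5 to spare all round; flange 170 dia, z 9 to 11, rests on the rim; top z 13. Black round knob on the axis: 27 dia from z 22 to 34, top z 37, stem 14 dia below z 18. Seated, its origin is 69 above the pot's origin, same axis.
- bell: Brass typewriter bell (about 0.07 kg; sizes in mm): a dome standing mouth down, 50 in diameter, 25 high, with a brass nut 18 in diameter up to z 28 and above it an upright steel stud on the axis, 12 in diameter, z 28 to 52, good for gripping. Origin: centre of its underside (the mouth); z up along its axis.
- oil_can: Bystander (sizes in mm), standing loose close beside the bell: dark green conical oil can, 56 in diameter up to z 60, tapering to 44 at z 85 and 26 at z 110, brass collar 20 in diameter to z 119, then a thin upright brass spout (10 in diameter and less) to z 190. Origin: centre of its underside; z up.
- margin_stop: Bystander (sizes in mm), loose near the bell: small steel margin stop, 34 long (x), 16 wide, 20 high. Origin: centre of its underside.
- pliers: Bystander (sizes in mm), lying loose beside the lid: bent-nose pliers with maroon handles, 152 long (x from -81 at the handles to 71 at the nose), 52 wide, 12 thick. Origin: under the pivot.
- roller: Bystander (sizes in mm), lying loose in front of the grinder roughly along y: black cracked platen roller, 38 in diameter and 290 long, on a steel shaft 350 long over all. Origin: centre of its underside; its axis is its own y, at z 19.
- grinder: Hand-cranked grinder clamped on the bench's far edge, fixed (sizes in mm). Origin: on the bench under its middle. Gear case 112 in diameter, 40 thick, axis along y at z 152; stone 124 in diameter at y 36 to 56, axis at z 176; column 40 to 60 thick; tool rest on the far side. It fills x -62 to 101, y -32 to 68, up to z 238, besides the crank.
- crank (a joint): Angle (rad) of the grinder's maroon crank about the gear case's axis. 0: arm straight up; negative: leans to the robot (-x), level at -1.57; positive: away. Stiff (0.6 N m), stays put. Arm 120 mm long from the axis, 18 wide, at y -33 to -43 in the grinder's frame; its end carries a handle 26 in diameter along y, from y -32 to -129 in the grinder's frame.
- crank_grip (a point): Point on the crank handle's axis at the middle of the handle, 120 mm from the crank's axis.
There are look-alikes about, which are no part of the job. What is meant by the bell is not pink, and is the larger of those in its own colour.

How it is judged:
By the outcome, as a careful person would: the job done as asked, in the order asked, and still so for the second after the job is handed in, with the robot touching nothing.
It also fails if it takes over 67 s, if anything falls off the work surface, if the arm or the gripper's body presses on something with over 40 N, if the wrist force passes 120 N, or if a joint passes its speed limit or range.

## Working session

There is one attempt and no reset: what is moved stays moved. The work goes in short steps, Python scripts to look and compute and a shell command to move; the robot and the scene stay as the last step left them, time stands still between calls to the robot, and variables do not carry over. Pictures are saved under pics/ and viewed, at most 10 in all, crops included, and the job is handed in when it is done.

```bash
mkdir -p pics
cat > h.py <<'E'
import numpy as np,cv2
from bench import robot
from scipy.spatial.transform import Rotation as R
def look(n,f=None):
    o=robot.get_obs(); im,d=robot.snapshot(n); c=robot.calibration(n)
    if n=='wrist':
        T=np.eye(4);T[:3,:3]=R.from_euler('xyz',o['ee_rot']).as_matrix();T[:3,3]=o['tool_pos'];T=T@np.array(c['hand_eye'])
    else: T=np.array(c['extrinsics'])
    if f: cv2.imwrite(f,im[:,:,::-1])
    h,w=d.shape
    uv=np.stack(np.meshgrid(np.arange(w),np.arange(h)),-1).reshape(-1,1,2).astype(np.float32)
    xy=cv2.undistortPoints(uv,np.array(c['mtx']),np.array(c['D'])).reshape(h,w,2)
    P=np.concatenate([xy*d[...,None],d[...,None]],-1)@T[:3,:3].T+T[:3,3]
    P[d==0]=np.nan
    return im,P
E
python3 - <<'E'
from h import *
print(robot.get_obs())
for n in ['scene','top']:
    im,P=look(n,f'pics/{n}0.png'); np.savez(f'{n}0.npz',im=im,P=P)
    for q in ['bell','pot','lid','oil_can','margin_stop','pliers','roller','grinder']:
        for b in robot.boxes_of(q,n):
            l,t,r,bb=[int(v) for v in b['bbox']]
            p=P[(t+bb)//2,(l+r)//2]
            print(n,q,round(b['p'],2),[l,t,r,bb],p.round(3))
E
```

```text
{'time': 0.0, 'joint_positions': array([-1.29212874e+00,  8.79321236e-02,  1.37224046e+00,  3.72315186e-06,
        1.68358541e+00, -1.03137710e-01]), 'qvel': array([-0.00089335,  0.00024123,  0.00130712,  0.00124872, -0.00104964,
       -0.00110182]), 'joint_torque': array([-8.58016465e-04, -3.40180600e+01, -3.02429795e+01,  7.17280945e-02,
        3.28104885e-02, -1.78558835e-04]), 'tool_pos': array([ 0.2047702 , -0.50993221,  0.22932361]), 'ee_rot': array([-3.13943920e+00, -2.26613510e-04,  3.81805464e-01]), 'wrist_force': array([ 0.62118699,  0.28178116, -0.12865327]), 'wrist_torque': array([-0.02894692,  0.0171411 , -0.00172289]), 'finger_force': 0.0, 'width': 0.09415679632508157}
scene bell 0.79 [285, 190, 300, 212] [ 0.488 -0.27   0.022]
scene pot 0.67 [295, 223, 366, 291] [ 0.505 -0.046  0.008]
scene pot 0.32 [285, 191, 300, 209] [ 0.491 -0.264  0.033]
scene pot 0.2 [422, 304, 467, 358] [0.405 0.298 0.016]
scene lid 0.95 [368, 323, 439, 386] [0.532 0.297 0.028]
scene oil_can 0.95 [305, 156, 324, 210] [ 0.434 -0.234  0.094]
scene oil_can 0.75 [296, 221, 371, 293] [ 0.496 -0.045  0.004]
scene margin_stop 0.39 [270, 196, 275, 209] [ 0.537 -0.301  0.019]
scene pliers 0.85 [423, 306, 465, 358] [0.406 0.3   0.015]
scene roller 0.95 [261, 257, 335, 367] [0.677 0.073 0.038]
scene grinder 0.65 [213, 215, 290, 358] [0.779 0.058 0.205]
scene grinder 0.26 [305, 155, 326, 210] [ 0.435 -0.227  0.104]
top bell 0.95 [434, 318, 455, 339] [ 0.388 -0.326  0.032]
top bell 0.83 [406, 275, 428, 296] [ 0.483 -0.265  0.036]
top bell 0.75 [451, 281, 470, 300] [ 0.475 -0.37   0.016]
top pot 0.6 [267, 221, 348, 304] [ 0.533 -0.015  0.005]
top lid 0.81 [138, 226, 212, 301] [0.52  0.281 0.037]
top oil_can 0.91 [391, 300, 422, 329] [ 0.417 -0.225  0.105]
top pliers 0.86 [134, 308, 202, 333] [0.393 0.297 0.006]
top roller 0.6 [201, 191, 353, 211] [0.669 0.058 0.034]
top grinder 0.83 [266, 95, 362, 202] [ 0.754 -0.023  0.164]
```

Run:
```python
from h import *
z=np.load('top0.npz');im,P=z['im'],z['P']
c=im[255:350,380:490]
a=cv2.resize(c,None,fx=5,fy=5,interpolation=cv2.INTER_CUBIC)
cv2.imwrite('pics/c1.png',a[:,:,::-1])
```

```text
(no output)
```

View pics/top0.png

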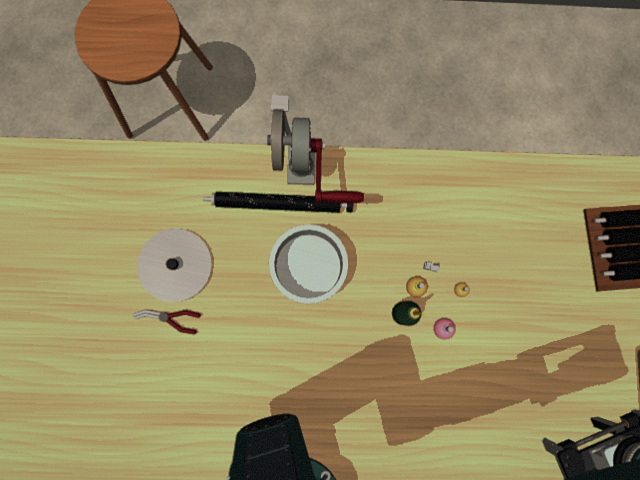

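View pics/scene0.png

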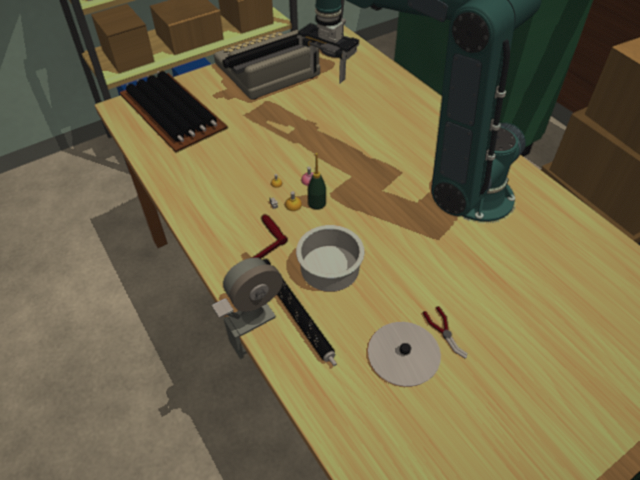

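View pics/c1.png

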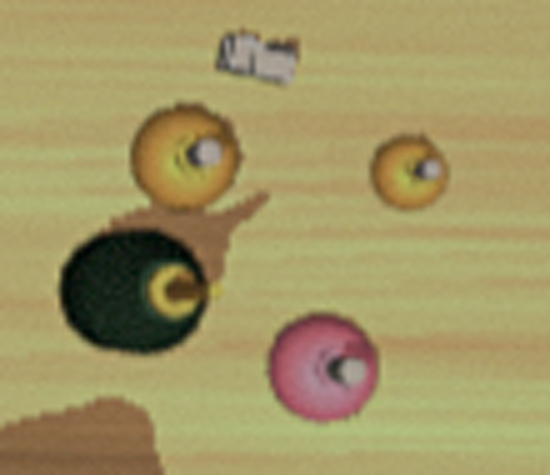

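The bell is the larger yellow one in the top view, at pixel (417,286). The oil can is at (407,313), the margin stop at (431,266), the pink bell at (444,328), the small yellow bell at (461,289), the pot at (309,264), the lid knob at (173,264) and the crank handle at (325-382,197).

```bash
cat >> h.py <<'E'
from scipy.optimize import least_squares
def circ(p,r=None):
    p=p[:,:2]; c0=(p.max(0)+p.min(0))/2
    if r: s=least_squares(lambda q:np.hypot(*(p-q).T)-r,c0,loss='soft_l1',f_scale=.002); return s.x
    s=least_squares(lambda q:np.hypot(*(p-q[:2]).T)-q[2],[*c0,.05],loss='soft_l1',f_scale=.002); return s.x
def sel(P,c,rad,z0,z1):
    p=P.reshape(-1,3); p=p[~np.isnan(p[:,0])]
    return p[(np.hypot(p[:,0]-c[0],p[:,1]-c[1])<rad)&(p[:,2]>z0)&(p[:,2]<z1)]
E
python3 - <<'E'
from h import *
for n in ['top','scene']:
    z=np.load(n+'0.npz');P=z['P']
    print(n)
    b=sel(P,(.6,.15),.03,-.02,.02);print('bench',np.median(b[:,2]))
    p=sel(P,(.51,-.03),.13,.07,.09);print('rim',len(p),circ(p),(p.max(0)+p.min(0))/2,np.median(p[:,2]))
    p=sel(P,(.52,.29),.11,.006,.018);print('lid',len(p),(p.max(0)+p.min(0))/2,np.ptp(p,0),np.median(p,0))
    p=sel(P,(.52,.28),.04,.03,.045);print('knob',len(p),(p.max(0)+p.min(0))/2,p.mean(0))
    p=sel(P,(.487,-.265),.035,.008,.06);print('bell',len(p),(p.max(0)+p.min(0))/2,np.ptp(p,0))
    p=sel(P,(.487,-.265),.035,.042,.06);print('stud',len(p),p.mean(0))
    p=sel(P,(.43,-.23),.06,.06,.2);print('can',len(p),np.median(p,0))
    p=sel(P,(.43,-.23),.06,.112,.2);print('spout',len(p),p.mean(0),p[:,2].max())
    p=sel(P,(.54,-.3),.045,.015,.025);print('stop',len(p),p.mean(0))
    p=sel(P,(.39,-.33),.035,.005,.06);print('pink',len(p),(p.max(0)+p.min(0))/2)
    im=z['im'].astype(int)
    m=(im[...,0]>60)&(im[...,1]<40)&(im[...,2]<50)&(P[...,2]>.08)
    q=P[m];print('maroon',len(q),q.min(0),q.max(0))
    p=sel(P,(.4,.3),.09,.006,.02);print('pliers',len(p),p.min(0),p.max(0))
E
```

```text
top
bench -0.0004245430735789757
rim 1335 [ 0.52381636 -0.01707562  0.0803847 ] [ 0.52405088 -0.01668291  0.07748015] 0.07771298630535739
lid 4133 [0.5064279  0.28350499 0.01199616] [0.19105933 0.18298238 0.01195756] [0.51698701 0.2897844  0.01176267]
knob 113 [0.51914716 0.29045875 0.03535181] [0.51964914 0.28988279 0.03573128]
bell 332 [ 0.48234399 -0.27069948  0.03216556] [0.046288  0.0473984 0.048222 ]
stud 25 [ 0.48285211 -0.27033588  0.05135242]
can 498 [ 0.42140951 -0.23236684  0.0945492 ]
spout 99 [ 0.42060893 -0.23737959  0.13718578] 0.1939762106461036
stop 49 [ 0.5296634  -0.29810878  0.01900904]
pink 366 [ 0.38718016 -0.33401951  0.0301464 ]
maroon 617 [ 0.63638246 -0.12255527  0.15991906] [ 0.77472095 -0.02649543  0.19944584]
pliers 1472 [0.32799408 0.22547307 0.00601254] [0.48983523 0.37666176 0.01947021]
scene
bench 0.0009400317185563889
rim 890 [ 0.52579764 -0.01732493  0.079927  ] [ 0.52524932 -0.01945798  0.07774135] 0.07906332218991241
lid 3541 [0.51887637 0.29458941 0.01199922] [0.21675084 0.19480255 0.01198471] [0.52404713 0.29283631 0.01283634]
knob 104 [0.52093211 0.2893867  0.03740423] [0.52241302 0.29096129 0.03678399]
bell 197 [ 0.48541564 -0.2710009   0.03307555] [0.04682027 0.04735939 0.0499708 ]
stud 21 [ 0.48580301 -0.27115126  0.05204513]
can 394 [ 0.42800962 -0.23183667  0.09208859]
spout 103 [ 0.42419177 -0.23887396  0.1410928 ] 0.19385725219756544
stop 38 [ 0.52889184 -0.29973544  0.01936166]
pink 133 [ 0.39720845 -0.33330246  0.03170756]
maroon 239 [ 0.64123812 -0.11957892  0.17153877] [ 0.72332492 -0.02592399  0.20017058]
pliers 1231 [0.331053   0.21729925 0.00601418] [0.48918237 0.38219171 0.01911184]
```

```bash
python3 -m handwheel '[[[0,0,-0.09],[0.7,0.6,0],0],[[0,0,-0.09],[0.7,0.6,0],0],[[0,0,-0.09],[0.7,0.6,0],0],[[0,0,-0.09],[0.7,0.6,0],0],[[0,0,-0.09],[0.7,0.6,0],0]]'
python3 -m handwheel '[[[0,0,-0.09],[0.7,0.6,0],0],[[0,0,0],[0.7,0.6,0],0],[[0,0,0],[0.6,0.5,0],0],[[0,0,0],[0,0,0],0]]'
python3 - <<'E'
from h import *
im,P=look('wrist','pics/w1.png')
o=robot.get_obs();print(o['tool_pos'],o['ee_rot'])
p=sel(P,(.484,-.271),.035,.042,.06);print('stud',len(p),p.mean(0))
p=sel(P,(.484,-.271),.035,.008,.06);print('bell',len(p),(p.max(0)+p.min(0))/2,np.ptp(p,0))
p=sel(P,(.425,-.236),.035,.062,.2);print('can',len(p),(p.max(0)+p.min(0))/2,np.ptp(p,0))
print(robot.boxes_of('bell','wrist'))
E
```

```text
time: 1.4
tool_pos: [0.3763, -0.3635, 0.2307]
ee_rot: [3.141, -0.001, -0.311]
wrist_force: [1.1, -0.5, 0.1]
width: 0.0939
finger_force: 0.0
time: 1.8
tool_pos: [0.4767, -0.2778, 0.2302]
ee_rot: [-3.14, -0.0, -0.434]
wrist_force: [-0.3, 0.2, -0.3]
width: 0.0943
finger_force: 0.0
[ 0.47511695 -0.27947694  0.23027242] [ 3.14153664e+00  4.28718685e-04 -4.36571885e-01]
stud 149 [ 0.48463268 -0.27060827  0.05176198]
bell 1744 [ 0.48449538 -0.27021827  0.03146727] [0.04733729 0.04814968 0.04686189]
can 3046 [ 0.42515219 -0.23936793  0.12705342] [0.04775427 0.0541172  0.13007234]
[{'bbox': [376.6, 245.5, 423.6, 291.7], 'p': 0.79}, {'bbox': [282.4, 190.3, 336.3, 238.1], 'p': 0.77}, {'bbox': [388.3, 154.4, 423.0, 190.3], 'p': 0.65}]
```

View pics/w1.png

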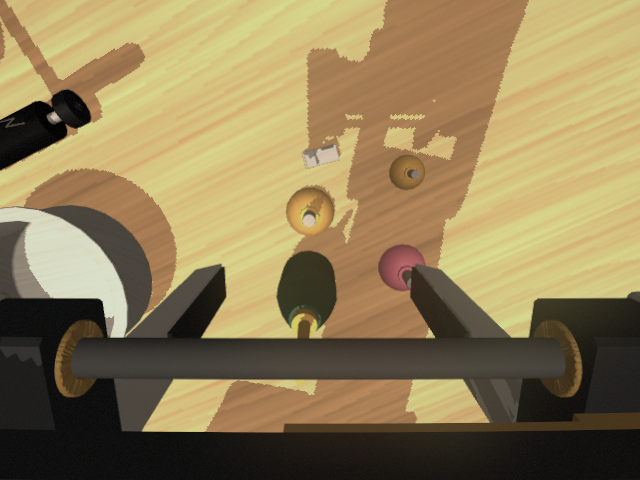

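The bell sits at (310,213) in the wrist view with the can behind it, and it measures (0.4845,-0.2705).

```bash
python3 -m handwheel '[[[0,0,-0.035],[0.19,0.18,0],0.4],[[0,0,0],[0,0,-0.5],0.4],[[0,0,0],[0,0,-0.5],0.4],[[0,0,0],[0,0,-0.5],0.4],[[0,0,0],[0,0,-0.5],0.4]]'
python3 -m handwheel '[[[0,0,0],[0,0,-0.3],0.4],[[0,0,0],[0,0,0],0.4],[[0,0,0],[0,0,0],0.4]]'
python3 - <<'E'
from h import *
im,P=look('wrist')
o=robot.get_obs();print(o['tool_pos'],o['ee_rot'],o['wrist_force'])
p=sel(P,(.484,-.271),.015,.042,.06);print('stud',len(p),p.mean(0),(p.max(0)+p.min(0))/2)
p=sel(P,(.484,-.271),.035,.008,.06);print('bell',len(p),(p.max(0)+p.min(0))/2,np.ptp(p,0))
E
```

```text
time: 2.4
tool_pos: [0.4821, -0.2736, 0.1298]
ee_rot: [3.141, -0.0, -0.498]
wrist_force: [-0.4, -0.4, 0.5]
width: 0.0582
finger_force: 0.0
time: 2.7
tool_pos: [0.4832, -0.2729, 0.1162]
ee_rot: [3.141, -0.001, -0.497]
wrist_force: [0.2, 1.0, 0.3]
width: 0.0564
finger_force: 0.0
[ 0.48375418 -0.27311147  0.11704344] [ 3.14109331e+00 -2.50741310e-03 -4.96591877e-01] [-0.66036418  0.92788223  1.0955554 ]
stud 350 [ 0.48498297 -0.27091001  0.05143082] [ 0.48421515 -0.2702563   0.04852005]
bell 3404 [ 0.48439093 -0.27082605  0.03135662] [0.04754742 0.04758572 0.04671309]
```

```bash
python3 -m handwheel '[[[0,0,0],[0.02,0.04,-0.4],0.4],[[0,0,0],[0,0,-0.4],0.4],[[0,0,0],[0,0,-0.3],0.4],[[0,0,0],[0,0,-0.1],0.4],[[0,0,0],[0,0,0],0.4]]'
python3 -m handwheel '[[[0,0,0],[0,0,0],0.7],[[0,0,0],[0,0,0],1],[[0,0,0],[0,0,0],1],[[0,0,0],[0,0,0],1],[[0,0,0],[0,0,0],1]]'
```

```text
time: 3.25
tool_pos: [0.4842, -0.2701, 0.0553]
ee_rot: [3.142, 0.001, -0.496]
wrist_force: [0.0, -0.1, -0.4]
width: 0.0563
finger_force: 0.0
time: 3.75
tool_pos: [0.4844, -0.2702, 0.0558]
ee_rot: [3.141, -0.0, -0.496]
wrist_force: [0.5, -1.2, 0.1]
width: 0.0196
finger_force: 0.0
```

```bash
python3 -m handwheel '[[[0,0,0],[0,0,0],1],[[0,0,0],[0,0,0],1],[[0,0,0],[0,0,0],1],[[0,0,0],[0,0,0],1]]'
python3 -m handwheel '[[[0,0,0],[0,0,0.1],1],[[0,0,0],[0,0,0.3],1],[[0,0,0],[0,0,0.5],1],[[0,0,0],[0.2,0,0.5],1],[[0,0,0],[0.3,0,0.5],1]]'
```

```text
time: 4.15
tool_pos: [0.4843, -0.2702, 0.0556]
ee_rot: [3.141, -0.0, -0.496]
wrist_force: [-0.1, -0.1, 1.0]
width: 0.0115
finger_force: 30.0
time: 4.65
tool_pos: [0.5093, -0.2702, 0.1529]
ee_rot: [3.141, -0.001, -0.497]
wrist_force: [0.9, -0.5, -1.6]
width: 0.011
finger_force: 30.0
```

```bash
python3 -m handwheel '[[[0,0,0.08],[0.3,0,0.4],1],[[0,0,0.08],[0,0.3,0],1],[[0,0,0.08],[0,0.5,0],1],[[0,0,0.08],[0,0.6,0],1],[[0,0,0],[0,0.6,0],1]]'
python3 -m handwheel '[[[0,0,0],[0,0.6,0],1],[[0,0,0],[0,0.6,0],1],[[0,0,0],[0,0.6,0],1],[[0,0,0],[0,0.6,0],1],[[0,0,0],[0,0.3,0],1]]'
python3 - <<'E'
from h import *
im,P=look('wrist','pics/w2.png')
o=robot.get_obs();print(o['tool_pos'],o['ee_rot'],o['wrist_force'],robot.calibration('wrist')['hand_eye'])
p=sel(P,(.524,-.017),.11,.072,.084);print('rim',len(p),circ(p),np.median(p[:,2]),p.min(0),p.max(0))
E
```

```text
time: 5.15
tool_pos: [0.5245, -0.1693, 0.1719]
ee_rot: [3.141, -0.001, 0.008]
wrist_force: [0.3, 0.0, 0.0]
width: 0.0112
finger_force: 30.0
time: 5.65
tool_pos: [0.5244, -0.033, 0.1719]
ee_rot: [-3.141, -0.002, 0.009]
wrist_force: [0.7, 0.2, 0.7]
width: 0.0109
finger_force: 30.0
[ 0.52442042 -0.03181341  0.17169995] [-3.13995405e+00 -1.52971565e-03  1.02500468e-02] [-1.03548302  1.25577625 -0.26574559] [[ 2.08159929e-04 -9.73906807e-01 -2.26948206e-01  6.67299649e-02]
 [ 9.99999972e-01  1.76216166e-04  1.61013828e-04 -3.38360238e-04]
 [-1.16820520e-04 -2.26948233e-01  9.73906816e-01 -1.54842231e-01]
 [ 0.00000000e+00  0.00000000e+00  0.00000000e+00  1.00000000e+00]]
rim 9523 [ 0.52606916 -0.01670015  0.0792895 ] 0.07851592487707731 [ 0.45476532 -0.10273246  0.07200146] [0.61160974 0.06996815 0.0814991 ]
```

View pics/w2.png

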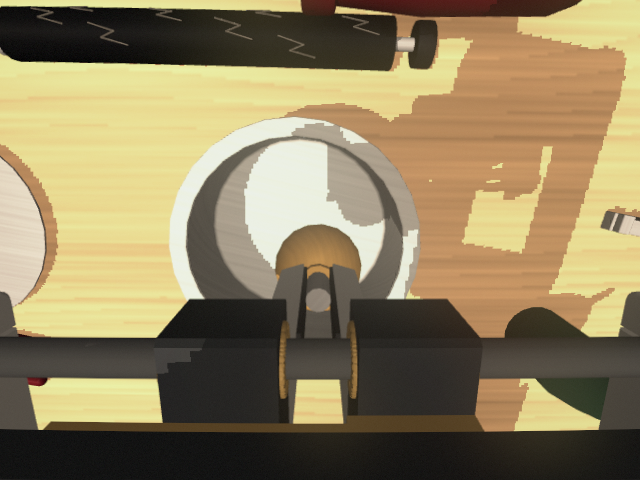

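Wrist view: bell held upright at (318,260) over the pot mouth, centred about (295,230). The crank handle is at the top edge and clear.

```bash
python3 -m handwheel '[[[0,0,0],[-0.24,0.3,0],1],[[0,0,0],[0,0,-0.5],1],[[0,0,0],[0,0,-0.5],1],[[0,0,0],[0,0,-0.5],1],[[0,0,0],[0,0,-0.4],1]]'
python3 -m handwheel '[[[0,0,0],[0,0,-0.1],1],[[0,0,0],[0,0,-0.06],1],[[0,0,0],[0,0,-0.04],1],[[0,0,0],[0,0,-0.02],1],[[0,0,0],[0,0,0],1]]'
```

```text
time: 6.2
tool_pos: [0.5111, -0.0207, 0.0743]
ee_rot: [3.141, 0.002, 0.006]
wrist_force: [0.4, 0.6, -0.9]
width: 0.011
finger_force: 30.0
time: 6.7
tool_pos: [0.5129, -0.0202, 0.0655]
ee_rot: [3.141, -0.002, 0.007]
wrist_force: [-0.2, 0.3, -0.3]
width: 0.0111
finger_force: 30.0
```

```bash
python3 -m handwheel '[[[0,0,0],[0,0,-0.04],1],[[0,0,0],[0,0,-0.03],1],[[0,0,0],[0,0,-0.02],1],[[0,0,0],[0,0,-0.01],1],[[0,0,0],[0,0,0],1]]'
python3 -m handwheel '[[[0,0,0],[0,0,-0.01],1],[[0,0,0],[0,0,-0.01],1],[[0,0,0],[0,0,0],1]]'
```

```text
time: 7.2
tool_pos: [0.5123, -0.0201, 0.0596]
ee_rot: [3.142, 0.0, 0.007]
wrist_force: [-0.1, -0.7, 0.3]
width: 0.0112
finger_force: 30.0
time: 7.5
tool_pos: [0.5123, -0.0201, 0.0596]
ee_rot: [3.141, -0.0, 0.007]
wrist_force: [-3.3, 0.1, 6.0]
width: 0.0112
finger_force: 30.0
```

```bash
python3 -m handwheel '[[[0,0,0],[0,0,0],0.6],[[0,0,0],[0,0,0],0.6],[[0,0,0],[0,0,0],0.6],[[0,0,0],[0,0,0],0.6]]'
python3 -m handwheel '[[[0,0,0],[0,0,0.2],0.6],[[0,0,0],[0,0,0.5],0.6],[[0,0,0],[0,0,0.7],0.6],[[0,0,0],[0,0,0.7],0.6],[[0,0,0],[0,0,0],0.6]]'
python3 - <<'E'
from h import *
im,P=look('wrist','pics/w3.png')
o=robot.get_obs();print(o['tool_pos'],o['wrist_force'])
p=sel(P,(.512,-.02),.04,.05,.062);print('stud',len(p),p.mean(0))
p=sel(P,(.526,-.017),.11,.072,.084);print('rim',len(p),circ(p),np.median(p[:,2]),p.min(0),p.max(0))
E
```

```text
time: 7.9
tool_pos: [0.5122, -0.0201, 0.0582]
ee_rot: [3.142, 0.0, 0.007]
wrist_force: [0.2, 0.1, 0.2]
width: 0.0367
finger_force: 0.0
time: 8.4
tool_pos: [0.5158, -0.0206, 0.1706]
ee_rot: [3.14, -0.013, 0.007]
wrist_force: [0.6, -0.2, 1.0]
width: 0.0375
finger_force: 0.0
[ 0.51435163 -0.02040064  0.1675408 ] [ 0.02685653 -0.19781835 -0.41497936]
stud 218 [ 0.51300949 -0.01953274  0.05606112]
rim 10912 [ 0.52701732 -0.01670382  0.07873097] 0.07847648782013361 [ 0.44949787 -0.10272317  0.07200386] [0.61156411 0.06952083 0.08122569]
```

View pics/w3.png

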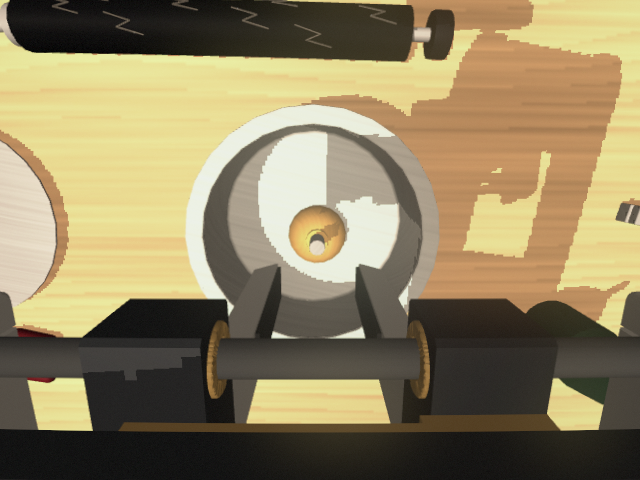

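Bell stands upright on the pot floor (pixel 317,235), with its stud top at z 0.056 as it should be. Next, the lid.

```bash
python3 -m handwheel '[[[0,0,0],[0,0.6,0],0.4],[[0,0,0],[0,0.8,0],0.4],[[0,0,0],[0,0.9,0],0.4],[[0,0,0],[0,0.9,0],0.4],[[0,0,0],[0,0.9,0],0.4]]'
python3 -m handwheel '[[[0,0,0],[0,0.9,0],0.4],[[0,0,0],[0,0.8,0],0.4],[[0,0,0],[0.1,0.4,0],0.4],[[0,0,0],[0,0,0],0.4],[[0,0,0],[0,0,0],0.4]]'
cat >> h.py <<'E'
def ring(p,ri,ro):
    p=p[:,:2]
    def f(q):
        r=np.hypot(*(p-q).T); return np.maximum(0,np.maximum(r-ro,ri-r))
    c=(p.max(0)+p.min(0))/2
    return least_squares(f,c,loss='soft_l1',f_scale=.001,diff_step=1e-4).x
E
python3 - <<'E'
from h import *
im,P=look('wrist')
o=robot.get_obs();print(o['tool_pos'],o['ee_rot'])
p=sel(P,(.5205,.2903),.04,.034,.042);print('knob',len(p),p.mean(0),(p.max(0)+p.min(0))/2,np.ptp(p,0))
p=sel(P,(.5205,.2903),.1,.007,.014);print('lid',len(p),ring(p,0,.085),p.min(0),p.max(0))
P=np.load('top0.npz')['P'];p=sel(P,(.525,-.017),.1,.075,.082);print('pot top',ring(p,.0745,.087),p.min(0),p.max(0))
P=np.load('scene0.npz')['P'];p=sel(P,(.525,-.017),.1,.075,.082);print('pot sc',ring(p,.0745,.087),p.min(0),p.max(0))
E
```

```text
time: 8.95
tool_pos: [0.5113, 0.1863, 0.162]
ee_rot: [3.141, 0.002, 0.006]
wrist_force: [0.3, -0.7, -0.1]
width: 0.0566
finger_force: 0.0
time: 9.45
tool_pos: [0.5166, 0.2895, 0.162]
ee_rot: [3.14, 0.003, 0.008]
wrist_force: [-0.4, -0.4, 0.5]
width: 0.0566
finger_force: 0.0
[0.516829   0.28890646 0.16240128] [3.14001268e+00 1.96054954e-03 6.42969509e-03]
knob 900 [0.52153624 0.29150322 0.0371615 ] [0.5210239  0.29168649 0.03677987] [0.02620656 0.0262564  0.00555912]
lid 27510 [0.52075496 0.29154817] [0.43620514 0.2066568  0.00913038] [0.60580628 0.37649731 0.01399931]
pot top [ 0.52387475 -0.01704856] [ 0.43843518 -0.10204802  0.07500508] [0.60966658 0.06868221 0.08198447]
pot sc [ 0.52474784 -0.01877103] [ 0.43848709 -0.1056261   0.07500581] [0.61201156 0.06729286 0.08199403]
```

```bash
python3 -m handwheel '[[[0,0,0],[0.08,0.05,-0.3],0.4],[[0,0,0],[0,0,-0.6],0.4],[[0,0,0],[0,0,-0.6],0.4],[[0,0,0],[0,0,-0.5],0.4],[[0,0,0],[0,0,-0.3],0.4]]'
python3 -m handwheel '[[[0,0,0],[0,0,-0.1],0.4],[[0,0,0],[0,0,0],0.4],[[0,0,0],[0,0,0],0.7],[[0,0,0],[0,0,0],1],[[0,0,0],[0,0,0],1]]'
python3 -m handwheel '[[[0,0,0],[0,0,0],1],[[0,0,0],[0,0,0],1],[[0,0,0],[0,0,0],1],[[0,0,0],[0,0,0],1]]'
```

```text
time: 10.0
tool_pos: [0.5198, 0.2904, 0.0448]
ee_rot: [3.139, 0.005, 0.005]
wrist_force: [-0.1, -0.1, 0.1]
width: 0.0562
finger_force: 0.0
time: 10.5
tool_pos: [0.5221, 0.2928, 0.0449]
ee_rot: [-3.141, -0.002, 0.007]
wrist_force: [-1.5, -0.1, -1.0]
width: 0.036
finger_force: 0.0
time: 10.9
tool_pos: [0.5218, 0.2923, 0.0444]
ee_rot: [3.142, -0.001, 0.007]
wrist_force: [-0.4, -2.0, 3.9]
width: 0.026
finger_force: 30.0
```

```bash
python3 -m handwheel '[[[0,0,0],[0,0,0.1],1],[[0,0,0],[0,0,0.2],1],[[0,0,0],[0,0,0.4],1],[[0,0,0],[0,0,0.5],1],[[0,0,0],[0,0,0.5],1]]'
python3 -m handwheel '[[[0,0,0],[0,0,0.5],1],[[0,0,0],[0,0,0.3],1],[[0,0,0],[0,0,0],1],[[0,0,0],[0,0,0],1]]'
python3 - <<'E'
from h import *
im,P=look('wrist','pics/w4.png')
o=robot.get_obs();print(o['tool_pos'],o['ee_rot'],o['wrist_force'],o['wrist_torque'])
t=o['tool_pos']
p=sel(P,t,.084,t[2]-.05,t[2]-.015)
A=np.c_[p[:,:2]-t[:2],np.ones(len(p))]
s=np.linalg.lstsq(A,p[:,2],rcond=None)[0]
k=abs(A@s-p[:,2])<.002; s=np.linalg.lstsq(A[k],p[k,2],rcond=None)[0]
print('lid',k.sum(),s,ring(p,0,.085)-t[:2],p.min(0)-t,p.max(0)-t)
E
```

```text
time: 11.4
tool_pos: [0.5207, 0.2924, 0.1289]
ee_rot: [3.141, 0.002, 0.007]
wrist_force: [-0.1, 0.8, -1.8]
width: 0.0256
finger_force: 30.0
time: 11.8
tool_pos: [0.521, 0.2923, 0.1678]
ee_rot: [3.141, 0.001, 0.007]
wrist_force: [-0.2, 0.5, -2.9]
width: 0.0257
finger_force: 30.0
[0.52051651 0.29211368 0.16677836] [3.14040705e+00 2.74121345e-03 6.97552319e-03] [ 0.65293788  0.07024032 -1.55442741] [0.01013626 0.0366308  0.03537202]
lid 48410 [-0.00536006  0.00068788  0.13604516] [ 2.02291928e-05 -3.14193542e-05] [-0.08393429 -0.08392414 -0.03403771] [ 0.08397475  0.0838613  -0.01501541]
```

View pics/w4.png

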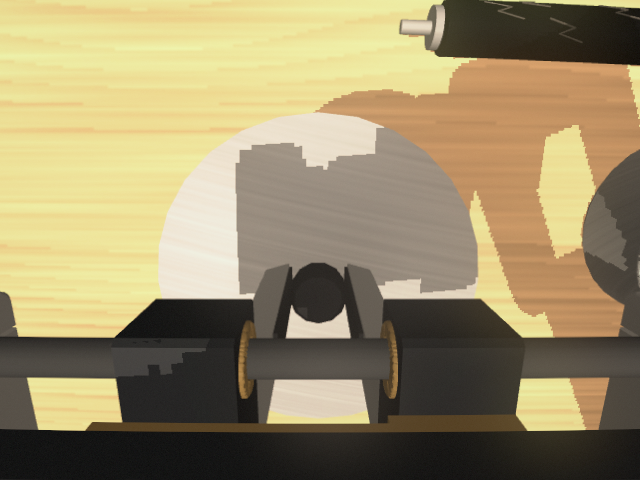

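Lid is held level (slope 0.005), with the disc centred at (318,265). I'll stop beside the pot to measure its rim again.

```bash
python3 -m handwheel '[[[0,0,0],[0,-0.3,0],1],[[0,0,0],[0,-0.6,0],1],[[0,0,0],[0,-0.6,0],1],[[0,0,0],[0,-0.5,0],1],[[0,0,0],[0,-0.2,0],1]]'
python3 -m handwheel '[[[0,0,0],[0,0,0],1],[[0,0,0],[0,0,0],1]]'
python3 - <<'E'
from h import *
im,P=look('wrist')
o=robot.get_obs();t=o['tool_pos'];print(t,o['ee_rot'])
p=sel(P,t,.1,t[2]-.04,t[2]-.025);print('lid',ring(p,0,.085)-t[:2],p.min(0)-t,p.max(0)-t)
p=sel(P,(.5245,-.017),.1,.0755,.083);print('pot',len(p),ring(p,.0745,.087),p.min(0),p.max(0))
im,P=look('top');p=sel(P,(.5245,-.017),.1,.075,.082);print('top',len(p),ring(p,.0745,.087),p.min(0),p.max(0))
p=sel(P,t,.1,t[2]-.04,t[2]-.025);print('top lid',ring(p,0,.085),p.min(0),p.max(0))
E
```

```text
time: 12.35
tool_pos: [0.5206, 0.1794, 0.1671]
ee_rot: [3.14, 0.003, 0.004]
wrist_force: [0.6, -0.5, -1.5]
width: 0.026
finger_force: 30.0
time: 12.55
tool_pos: [0.5211, 0.1827, 0.1681]
ee_rot: [-3.141, 0.001, 0.007]
wrist_force: [-0.4, -0.4, -2.0]
width: 0.0261
finger_force: 30.0
[0.52116976 0.18304787 0.16816947] [-3.14111864e+00  5.54591367e-04  7.45189771e-03]
lid [-1.27872056e-03 -9.34194446e-05] [-0.08677133 -0.08544942 -0.03541494] [ 0.08393816  0.08536622 -0.02514209]
pot 5848 [ 0.5248148  -0.01648471] [ 0.45609666 -0.02354665  0.07551193] [0.61174994 0.07024057 0.08130254]
top 1195 [ 0.52385578 -0.01700922] [ 0.43840832 -0.10207204  0.07500252] [0.60983649 0.06864579 0.08197764]
top lid [0.51833122 0.18304522] [0.43867147 0.09864082 0.12883345] [0.60237998 0.26616056 0.14163987]
```

```bash
python3 -m handwheel '[[[0,0,0],[0.09,-0.4,0],1],[[0,0,0],[0,-0.7,0],1],[[0,0,0],[0,-0.8,0],1],[[0,0,0],[0,-0.8,0],1],[[0,0,0],[0,-0.7,0],1]]'
python3 -m handwheel '[[[0,0,0],[0,-0.4,0],1],[[0,0,0],[0,-0.2,0],1],[[0,0,0],[0,0,0],1],[[0,0,0],[0,0,0],1],[[0,0,0],[0,0,0],1]]'
python3 - <<'E'
from h import *
o=robot.get_obs();t=o['tool_pos'];print(t,o['ee_rot'])
im,P=look('top');p=sel(P,t,.1,t[2]-.04,t[2]-.025);print('top lid',ring(p,0,.085),p.min(0),p.max(0))
E
```

```text
time: 13.15
tool_pos: [0.5259, 0.0118, 0.1685]
ee_rot: [3.141, -0.0, 0.008]
wrist_force: [-0.5, 0.2, -1.4]
width: 0.0259
finger_force: 30.0
time: 13.65
tool_pos: [0.5259, -0.0162, 0.1685]
ee_rot: [-3.141, 0.0, 0.009]
wrist_force: [0.7, -0.3, -1.9]
width: 0.0262
finger_force: 30.0
[ 0.52589514 -0.01624423  0.16847017] [-3.14112739e+00  7.66950595e-05  8.82444948e-03]
top lid [ 0.47380259 -0.0087003 ] [ 0.43941241 -0.06994736  0.13042984] [0.50819276 0.05254676 0.14233125]
```

```bash
python3 -m handwheel '[[[0,0,0],[0,-0.01,-0.3],1],[[0,0,0],[0,0,-0.3],1],[[0,0,0],[0,0,-0.25],1],[[0,0,0],[0,0,-0.04],1],[[0,0,0],[0,0,-0.04],1]]'
python3 -m handwheel '[[[0,0,0],[0,0,-0.04],1],[[0,0,0],[0,0,-0.04],1],[[0,0,0],[0,0,-0.02],1],[[0,0,0],[0,0,0],1],[[0,0,0],[0,0,0],1]]'
```

```text
time: 14.2
tool_pos: [0.5253, -0.018, 0.1209]
ee_rot: [-3.141, 0.002, 0.007]
wrist_force: [-0.2, 1.4, -0.8]
width: 0.0259
finger_force: 30.0
time: 14.7
tool_pos: [0.526, -0.0182, 0.1173]
ee_rot: [3.141, -0.001, 0.007]
wrist_force: [1.0, -0.0, -2.4]
width: 0.0259
finger_force: 30.0
```

```bash
python3 -m handwheel '[[[0,0,0],[0,0,-0.03],1],[[0,0,0],[0,0,-0.03],1],[[0,0,0],[0,0,-0.02],1],[[0,0,0],[0,0,0],1],[[0,0,0],[0,0,0],1]]'
```

```text
time: 15.2
tool_pos: [0.5258, -0.0181, 0.1133]
ee_rot: [3.141, -0.0, 0.007]
wrist_force: [-2.0, 0.7, 1.0]
width: 0.026
finger_force: 30.0
```

```bash
python3 -m handwheel '[[[0,0,0],[0,0,-0.01],1],[[0,0,0],[0,0,-0.01],1],[[0,0,0],[0,0,0],1]]'
```

```text
time: 15.5
tool_pos: [0.5258, -0.0181, 0.1134]
ee_rot: [3.141, -0.001, 0.007]
wrist_force: [-2.9, 0.5, 6.9]
width: 0.0262
finger_force: 30.0
```

Contact at the expected seated height. Release and check.

```bash
python3 -m handwheel '[[[0,0,0],[0,0,0],0.4],[[0,0,0],[0,0,0],0.4],[[0,0,0],[0,0,0],0.4],[[0,0,0],[0,0,0],0.4]]'
python3 -m handwheel '[[[0,0,0],[0,0,0.2],0.4],[[0,0,0],[0,0,0.5],0.4],[[0,0,0],[0,0,0.5],0.4],[[0,0,0],[0,0,0.5],0.4],[[0,0,0],[0,0,0.5],0.4]]'
python3 -m handwheel '[[[0,0,0],[-0.4,0,0],0.4],[[0,0,0],[-0.5,0,0],0.4],[[0,0,0],[-0.2,0,0],0.4],[[0,0,0],[0,0,0],0.4],[[0,0,0],[0,0,0],0.4]]'
python3 - <<'E'
from h import *
for n in ['wrist','scene','top']:
    im,P=look(n,f'pics/{n}9.png')
    p=sel(P,(.5255,-.017),.08,.06,.1)
    A=np.c_[p[:,:2]-[.525,-.017],np.ones(len(p))];k=abs(p[:,2]-.082)<.006
    for _ in range(3):
        s=np.linalg.lstsq(A[k],p[k,2],rcond=None)[0];k=abs(A@s-p[:,2])<.0015
    print(n,k.sum(),s)
    q=sel(P,(.525,-.017),.03,.1,.115);print('knob',q.mean(0) if len(q) else 0)
    q=sel(P,(.525,-.017),.1,.074,.087);print('rim',ring(q,0,.087),q.min(0),q.max(0))
    q=sel(P,(.425,-.236),.03,.112,.2);print('spout',len(q),q.mean(0) if len(q) else 0)
    q=sel(P,(.529,-.299),.03,.014,.025);print('stop',q.mean(0) if len(q) else 0)
E
```

```text
time: 15.9
tool_pos: [0.5258, -0.0181, 0.1117]
ee_rot: [3.142, 0.0, 0.007]
wrist_force: [0.3, 0.3, -0.6]
width: 0.0543
finger_force: 0.0
time: 16.4
tool_pos: [0.5259, -0.0181, 0.2239]
ee_rot: [3.141, -0.001, 0.007]
wrist_force: [0.4, -0.6, -0.5]
width: 0.0566
finger_force: 0.0
time: 16.9
tool_pos: [0.4713, -0.0182, 0.2223]
ee_rot: [3.141, -0.001, 0.007]
wrist_force: [-0.5, -0.5, -0.7]
width: 0.0565
finger_force: 0.0
wrist 29621 [-0.00143456 -0.00056323  0.08178822]
knob [ 0.52503359 -0.01755611  0.10616449]
rim [ 0.52466978 -0.01664634] [ 0.4381718  -0.10235881  0.07581397] [0.61150586 0.07006849 0.08528236]
spout 687 [ 0.42398386 -0.23530828  0.12044913]
stop [ 0.53295032 -0.29689482  0.01926417]
scene 1121 [-0.00021673 -0.00251386  0.08252239]
knob [ 0.52612403 -0.01832826  0.10652951]
rim [ 0.52462107 -0.01868526] [ 0.43798252 -0.10776617  0.07424586] [0.61115138 0.06909499 0.08698204]
spout 103 [ 0.42385222 -0.23916486  0.14007142]
stop [ 0.53323986 -0.30365947  0.01848189]
top 117 [-0.00591343  0.01703486  0.08099086]
knob 0
rim [ 0.52413323 -0.01839457] [ 0.43843299 -0.07897481  0.07411192] [0.61012953 0.02451129 0.08609658]
spout 98 [ 0.42091802 -0.23760455  0.13718072]
stop [ 0.5307981  -0.30001043  0.01864788]
```

View pics/wrist9.png

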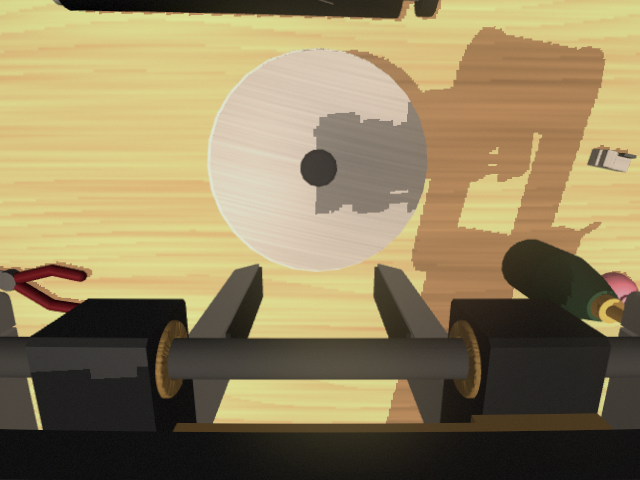

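View pics/scene9.png

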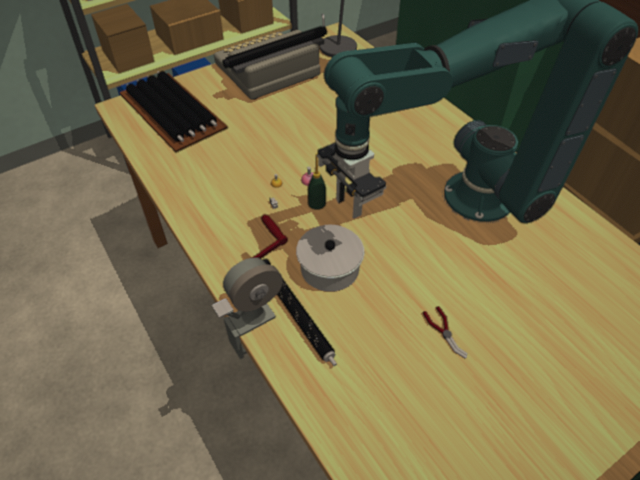

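The lid is seated and level: its top is at z 0.082 with slopes under 0.003. In the wrist view it is centred on the pot at (318,160), and the scene view shows the bystanders where they were.

```bash
python3 -c "
from bench import robot
print(robot.close_job())"
```

```text
the job is handed in; nothing more can be done
None
```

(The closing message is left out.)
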